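# Unlatch the draught guard and draw out its weight

### The job

The gate of the draught guard is held by a gravity latch. Press its thumb lever to raise the latch bar clear of its catch, feeling your way and never forcing the bar, swing the gate wide open, to a right angle or more, and then draw the carrier by its knob fully out to its stop, with the large weight still standing in its seat. Leave the gate open and the other things where they are.

Things in the scene. Friction and masses are not known exactly. Their poses are not given: they have to be found in the camera images.
- guard: clear-walled draught guard box fixed on the worktop, 190 mm wide, 190 mm deep, roof top at 89 mm. Origin: centre of its underside. Its -x axis points out of its open front (the gate side), +y towards the gate's hinge, z up. The roof covers only x > -17 mm; the front part is open above.
- gate (a joint): angle of the framed clear gate (8 mm thick, 154 mm long, top at 88 mm) on its upright hinge, rad: 0 shut, grows as it swings outward (clockwise seen from above), stop at 1.75. It stays where it is left (hinge friction about 0.03 N m).
- gate_hinge (a point): point on the gate's upright hinge axis, 90 mm above the worktop; at guard x -85, y +85 mm. Its axes turn with the gate: -y runs along the gate to its free end, -x is the gate's outer face.
- latch_bar: gravity latch: a steel rocker on the gate's top near the free end. Origin: on its axle, which lies along the gate, 140 mm from the hinge axis, 98 mm above the worktop. Its bar (8 x 8 mm) lies inside, 40 mm behind the axle, and sticks out past the gate's free end into the keeper; own weight drops it (about 0.06 N m). Includes the thumb lever. Its range is 0.5 rad.
- thumb_lever: dark steel thumb lever of the latch, fixed to the bar's rocker, outside the gate; pressing it down raises the bar. Origin on the axle as for latch_bar.
- thumb_pad (a point): centre of the top of the thumb lever's pad (44 mm out from the gate, 40 mm along it), 44 mm outward of the axle and 86 mm above the worktop at rest; its axes are the rocker's. A lip 10 mm high stands along the pad's outer edge, 21 mm beyond the centre, so a fingertip on the pad can also draw the gate outward. The pad sinks 6 to 19 mm, by setting, before the bar meets the overhang.
- bar_nose (a point): end of the latch bar, in the middle of its 8 x 8 mm section, 185 mm from the hinge axis along the gate, 92 mm above the worktop at rest. The keeper's lip stands 3 mm in front of the bar and is 6 mm thick; the keeper's overhang ends 30 mm in front of the bar's middle, so the gate is free of the keeper from 0.22 rad on.
- keeper: fixed post beside the gate's free end, 124 mm high; origin: centre of its underside. It carries a dark steel catch, a lip in front of the bar and an overhang above it, set by hand at a height that differs and is not measured: the bar must rise 3 to 14 mm to clear the lip, and 2.5 mm higher it meets the overhang. Neither may be pressed by the bar with more than 12 N.
- carrier (a joint): how far the carrier tray is drawn out of the guard, m: 0 home, grows along guard -x, stop at 0.09; slides with about 1 to 2 N. The shut gate blocks it.
- carrier_knob (a point): centre of the top of the carrier's upright pull knob: dark, 18 mm diameter, its head the top 21 mm, top 77 mm above the worktop, at guard x -45, y 0 mm when home. Axes as guard.
- carrier_seat (a point): middle of the weight's seat on the carrier, on the tray's floor 12 mm above the worktop, 75 mm behind the knob.
- weight_500: the large bright calibration weight, 38 mm diameter, 66 mm high, 0.5 kg, standing loose in the seat on the carrier under the guard's roof. Origin: centre of its underside.
- weight_200: smaller bright calibration weight, 29 mm diameter, 52 mm high, standing beside the guard; not to be disturbed. Origin: centre of its underside.
- timer: white timer, 66 x 66 x 19 mm, lying behind the guard; not to be disturbed. Origin: centre of its underside.
- petri_dish: covered dish, 63 mm diameter, 16 mm high, lying on the worktop; not to be disturbed. Origin: centre of its underside.

How it is judged:
By the outcome, as a careful person would: the job done as asked, in the order asked, and still so for the second after the job is handed in, with the robot touching nothing.
It also fails if it takes over 72 s, if anything falls off the work surface, if the arm or the gripper's body presses on something with over 40 N, if the wrist force passes 120 N, or if a joint passes its speed limit or range.

### The arm

A 6-joint arm with a two-finger parallel gripper is mounted at the origin on a cart in front of the work surface, level with it; the furniture and walls round the work are solid. World frame = base frame: x ahead of the robot, y to its left, z up, the work surface at z = 0. Lengths are in mm, angles in rad, forces in N, time in s.
With the tool pointing down it reaches from about 375 to 825 mm from the base axis. Payload 5.5 kg.
Tool frame: the origin (TCP) lies at the very end of the fingers, on their centre line; the grasp point (between the pads) lies 19 mm behind it; z points along the fingers, y is the line along which they close (so a half turn about z gives the same grasp; the last joint's range is limited). The gripper opens to 85 mm and grips with 20 to 120 N. Pads are 22 mm wide; open, the fingers measure 114 mm over their backs; the gripper's body (76 mm by 85 mm) begins 54 mm behind the grasp point. The pads swing forward as they close: fully open they stand 13 mm farther back than shut.
Start: joints at [0, 0.314, -0.047, 1.21, 0, 1.571], TCP at [599.996, -0, 231.299] pointing down, gripper open.
Joint ranges: [-2.67, 2.67], [-0.69, 1.73], [-1.03, 1.25], [-2.08, 2.16], [-1.42, 1.45], [-3.14, 3.14]. Speed limits (rad/s): [2.39, 2.39, 3.01, 3.14, 3.14, 3.14].

### API

Orientations are given as a unit quaternion [x, y, z, w].
In Python, from workcell import arm gives the robot as it stands.
- The arm moves only by the tool step_arm, never from a script. Its argument "deltas" is a list that holds one entry, the list of rows, each a list of 6 numbers: the shift along the tool's x, y, z in m, then the turn, a rotation vector about the tool's x, y, z in rad. In form: [[[dx, dy, dz, wx, wy, wz], ...]]. A call has 1 to 12 rows; each row is the pose to reach, as a shift and turn from the pose commanded when the call began, along the tool's axes at that moment; what a row does not reach only later rows make up. A row lasts 1/8 s, in which the tool goes at most 62.5 mm and 10.7 degrees, less where a joint would pass 70% of its speed; a pose out of reach is approached as far as the arm can. A call with a gripper value outside its range is refused whole. "hand" is the finger opening in m, from 0 to 0.0854, set as the call begins (left out, the last holds). The fingers move at their own pace and stop on an object; "newtons" is the grip in N (left out, the last holds). Time passes only in rows, so rows that repeat a pose let the fingers close. It gives the time, the measured TCP pose, the force, the opening and the grip force at its end, in the units of the state.
- arm.observe(): the state, without advancing time (a new reading comes with each control period).
- arm.grab_frame(name): name is "scene" or "top"; returns the picture (480x640x3 uint8, blue, green, red); there is no depth.
- arm.camera_params(name): a dict with "intrinsics" (3x3 intrinsics, pixels), "cam_to_world" (4x4, takes a point from camera to world coordinates). Camera axes: x right, y down, z forward; pixel columns grow to the right and rows downward; lengths in mm; the calibration is good to about 2 mm. A picture is of the moment at which its call begins. camera_params takes no time and is no camera call.
- arm.job_done(): hands the job in; it is judged then, once.
The state is a dict: "time": time; "joints": joint angles; "dq": joint speeds; "effort": joint torques, N m; "tool_pos": TCP position; "eef_rot": TCP orientation; "contact_force": force on the tool from outside, world axes, zero at the start; "moment": the same for the moment, N m; "finger_gap": finger opening in mm; "grasp_force": force on a finger pad.
Only numpy, scipy, OpenCV 4.12 (cv2) and the standard library are available. Lean on these libraries where they do the work, as an engineer would, in place of code of your own. Each camera call takes 0.05 s, during which the arm holds its last target. There are 200 camera calls.

## Working session

There is one attempt and no reset: what is moved stays moved. The work goes in short steps, Python scripts to look and compute and a tool call to move; the robot and the scene stay as the last step left them, time stands still between calls to the robot, and variables do not carry over. Pictures are saved under pics/ and viewed, at most 10 in all, crops included, and the job is handed in when it is done.

Besides the shell and the picture viewer there is one more tool, called after ">>>" by a JSON object that holds its "name" and its "arguments". step_arm: Moves the arm, as the interface text tells. Its arguments: {"type":"object","properties":{"deltas":{"type":"array","items":{"type":"array","items":{"type":"array","items":{"type":"number"}}}},"hand":{"type":"number"},"newtons":{"type":"number"}},"required":["deltas"]}

```bash
mkdir -p pics
python3 - <<'E'
from workcell import arm
import cv2
for n in("scene","top"):
    cv2.imwrite(f"pics/{n}0.png",arm.grab_frame(n)); p=arm.camera_params(n); print(n,p["intrinsics"],p["cam_to_world"])
s=arm.observe();print(s)
E
```

```text
scene [[559.07821914   0.         318.19498011]
 [  0.         559.07821914 227.01153892]
 [  0.           0.           1.        ]] [[ 8.94367727e-01 -2.49218965e-01  3.71478501e-01  2.92458015e+01]
 [-4.47060231e-01 -5.26938412e-01  7.22822980e-01 -9.81764004e+02]
 [ 1.56050961e-02 -8.12542810e-01 -5.82692598e-01  8.92507199e+02]
 [ 0.00000000e+00  0.00000000e+00  0.00000000e+00  1.00000000e+00]]
top [[505.75469109   0.         326.17932741]
 [  0.         505.75469109 243.42603948]
 [  0.           0.           1.        ]] [[ 1.70091988e-01 -9.64606549e-01  2.01501664e-01  3.06296634e+02]
 [-9.85405325e-01 -1.67887077e-01  2.81118069e-02  1.35311963e+01]
 [ 6.71269241e-03 -2.03342406e-01 -9.79084677e-01  1.30451024e+03]
 [ 0.00000000e+00  0.00000000e+00  0.00000000e+00  1.00000000e+00]]
{'time': 0.1, 'joints': array([-3.90341184e-05,  3.14167936e-01, -4.79638624e-02,  1.21019175e+00,
       -1.18310532e-06,  1.57083528e+00]), 'dq': array([ 0.00091167, -0.00211357,  0.00189115, -0.00113952, -0.00055738,
       -0.00017919]), 'effort': array([ 9.99693766e-04, -5.40766132e+01,  3.40542591e+01,  1.10156229e-02,
        1.53784813e-04, -8.18082242e-06]), 'tool_pos': array([ 5.99490586e+02, -2.37920761e-02,  2.30519879e+02]), 'eef_rot': array([ 7.07134146e-01,  7.07079003e-01, -5.40372541e-04, -5.39536005e-04]), 'contact_force': array([-0.48641228, -0.46192444, -0.62860274]), 'moment': array([ 0.00298355,  0.00177604, -0.02751235]), 'grasp_force': 0.0, 'finger_gap': 85.22767201373601}
```

View pics/scene0.png

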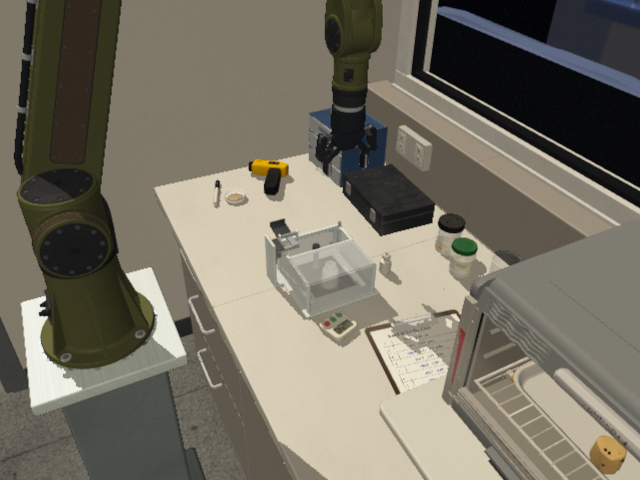

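View pics/top0.png

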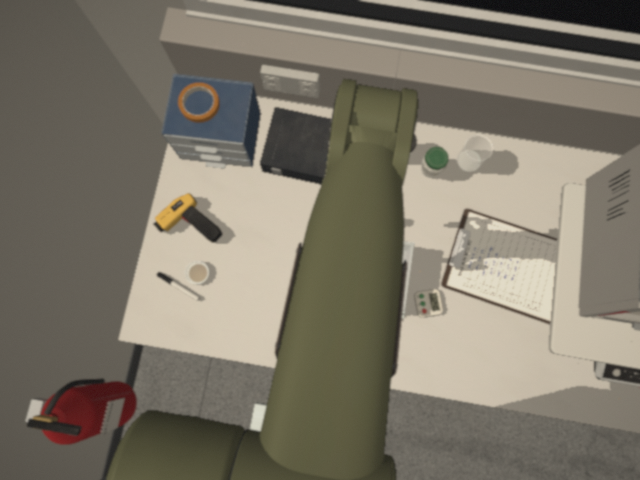

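The scene shows the guard at about (320,265), with a dark lever and post at about (280,235). In the top view the arm hides the guard. I'll zoom the scene picture in and swing the arm aside for the top view.

Run:
```python
import cv2
i=cv2.imread("pics/scene0.png")[205:345,245:405]
cv2.imwrite("pics/s0c.png",cv2.resize(i,None,fx=4.2,fy=4.2,interpolation=cv2.INTER_CUBIC))
```

```text
(no output)
```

View pics/s0c.png

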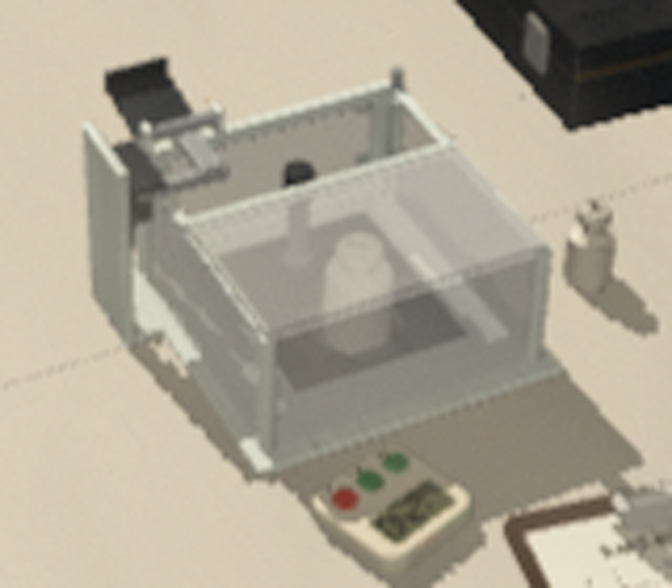

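>>> {"name": "step_arm", "arguments": {"deltas": [[[0.06,0,0,0,0,0],[0.12,0,0,0,0,0],[0.18,0,0,0,0,0],[0.24,0,0,0,0,0],[0.28,0,0,0,0,0],[0.28,0,0,0,0,0]]], "hand": 0.0}}

```text
time: 0.85
tool_pos: [599.2, 282.9, 230.2]
eef_rot: [0.706, 0.709, -0.0, -0.0]
contact_force: [-0.3, 0.3, -0.4]
finger_gap: -0.0
grasp_force: 0.0
```

The crop shows the gate side facing world +y (upper left). The keeper post is near (110,230), the lever pad near (150,95), the hinge near (397,80), the knob near (298,170) and the roof edge from (180,215) to (445,145).

Run:
```python
from workcell import arm
import cv2
t=arm.grab_frame("top"); cv2.imwrite("pics/top1.png",t)
i=t[170:350,240:460]
cv2.imwrite("pics/t1c.png",cv2.resize(i,None,fx=3.3,fy=3.3,interpolation=cv2.INTER_CUBIC))
```

```text
(no output)
```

View pics/t1c.png

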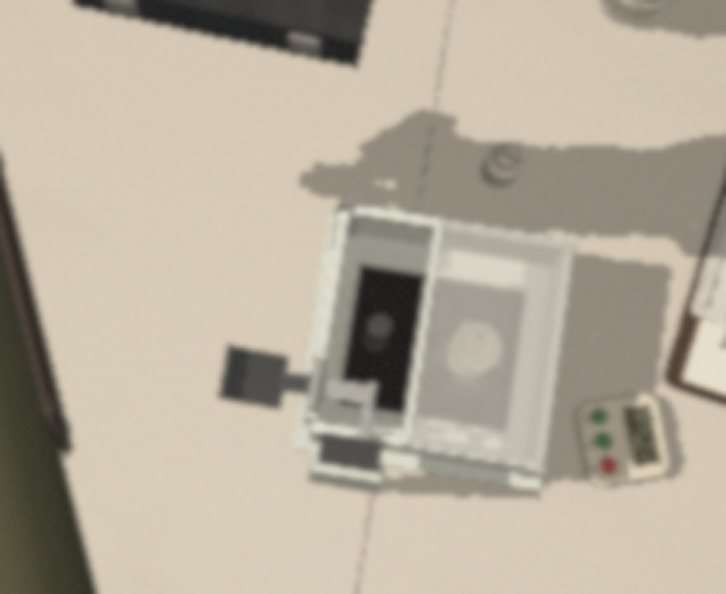

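The top crop shows the pad at (252,376), the knob at (380,324), the hinge post at (347,208) and the roof back corners at (573,240) and (543,478). The 200 g weight is at (502,163) and the timer at (630,437). Next I fit the guard pose to these.

```bash
cat > h.py <<'E'
import numpy as np
from workcell import arm
from scipy.optimize import least_squares
def proj(n,P):
    p=arm.camera_params(n);T=np.linalg.inv(p["cam_to_world"]);c=T[:3,:3]@np.asarray(P,float)+T[:3,3];q=p["intrinsics"]@c;return q[:2]/q[2]
def atz(n,uv,z):
    p=arm.camera_params(n);T=p["cam_to_world"];d=T[:3,:3]@np.linalg.inv(p["intrinsics"])@[*uv,1];o=T[:3,3];return o+d*(z-o[2])/d[2]
def g2w(t,g):
    c,s=np.cos(t[2]),np.sin(t[2]);return np.array([t[0]+c*g[0]-s*g[1],t[1]+s*g[0]+c*g[1],g[2]])
E
python3 - <<'E'
from h import *
tc=lambda u,v:("top",(u/3.3+240-.35,v/3.3+170-.35)); sc=lambda u,v:("scene",(u/4.2+245-.4,v/4.2+205-.4))
F=[((-85,85,92),*tc(347,208)),((-45,0,77),*tc(380,324)),((95,95,89),*tc(573,240)),((95,-95,89),*tc(543,478)),((-17,95,89),*tc(437,222)),((-129,-55,86),*tc(252,376)),
((-45,0,77),*sc(298,170)),((-85,85,92),*sc(397,76)),((95,95,89),*sc(548,248)),((95,-95,89),*sc(265,328)),((-129,-55,86),*sc(150,97))]
f=lambda t:np.concatenate([proj(n,g2w(t,g))-uv for g,n,uv in F])
r=least_squares(f,[500,0,-1.5],loss='soft_l1');t=r.x;print(t);print(f(t).reshape(-1,2).round(1))
for k,g in dict(pad=(-129,-55,86),knob=(-45,0,77),hinge=(-85,85,90),nose=(-45,-100,92)).items(): print(k,g2w(t,g).round(1))
print("w200",atz("top",tc(502,160)[1],52),"pad",atz("top",tc(252,376)[1],86),"knob",atz("top",tc(380,324)[1],77),"dish",atz("top",(199,272),16))
c,s=np.cos(t[2]),np.sin(t[2]);print("gx",c,s)
E
```

```text
[508.40200529 -74.06662217  -1.59122116]
[[-0.2 -2. ]
 [-0.8  0.4]
 [ 3.9 -1.6]
 [ 0.7  2.7]
 [ 0.3 -4.7]
 [ 0.  -0.4]
 [-1.2 -1. ]
 [-0.6 -0.8]
 [ 3.5  0. ]
 [-5.8  4.2]
 [-0.6  0.2]]
pad [456.  56.  86.]
knob [509.3 -29.1  77. ]
hinge [595.1   9.2  90. ]
nose [409.3 -27.   92. ]
w200 [ 657.96372801 -104.58608009   52.        ] pad [455.01111737  55.8708818   86.        ] knob [510.66634169 -30.87055036  77.        ] dish [441.64753336 359.4947643   16.        ]
gx -0.020423411518237306 -0.9997914203782491
```

>>> {"name": "step_arm", "arguments": {"deltas": [[[-0.045,-0.029,0,0,0,0],[-0.09,-0.058,0,0,0,0],[-0.135,-0.087,0,0,0,0],[-0.18,-0.116,0.03,0,0,0],[-0.222,-0.143,0.06,0,0,0],[-0.222,-0.143,0.1,0,0,0],[-0.222,-0.143,0.122,0,0,0],[-0.222,-0.143,0.122,0,0,0],[-0.222,-0.143,0.122,0,0,0]]]}}

```text
time: 2.02
tool_pos: [457.5, 57.5, 110.2]
eef_rot: [0.707, 0.707, 0.0, 0.0]
contact_force: [0.2, 0.1, 0.4]
finger_gap: 0.1
grasp_force: 0.0
```

Run:
```python
from h import *
import cv2
s=arm.observe();print(s["tool_pos"],s["contact_force"])
a=arm.grab_frame("scene")[195:265,245:335];b=arm.grab_frame("top")[230:330,270:370]
f=lambda i:cv2.resize(i,(390,400),interpolation=cv2.INTER_CUBIC)
cv2.imwrite("pics/c2.png",np.hstack([f(a),f(b)]))
```

```text
[457.45145252  57.48377928 110.18379466] [0.24197474 0.07138405 0.39076128]
```

View pics/c2.png

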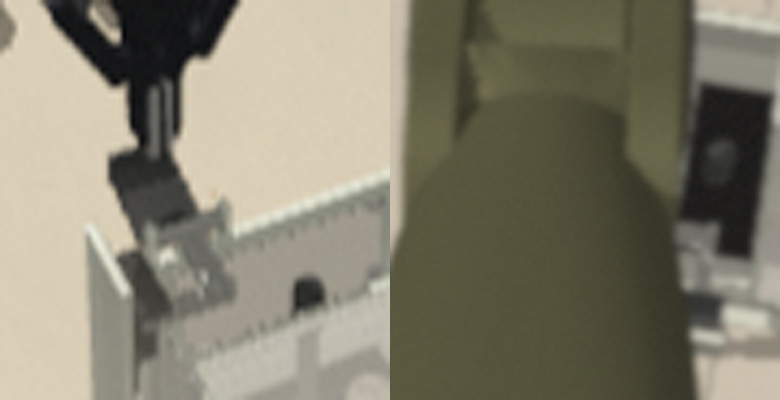

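The left half shows the closed fingertips at (155,155), above the pad, which spans about (110-195, 150-210). The top view is hidden by the arm. The position agrees with the fit, so I descend.

>>> {"name": "step_arm", "arguments": {"deltas": [[[0,0,0.012,0,0,0],[0,0,0.02,0,0,0],[0,0,0.02,0,0,0],[0,0,0.02,0,0,0]]]}}

```text
time: 2.62
tool_pos: [456.9, 58.0, 89.2]
eef_rot: [0.707, 0.707, -0.0, -0.0]
contact_force: [-0.4, 0.4, -0.5]
finger_gap: -0.2
grasp_force: 0.0
```

>>> {"name": "step_arm", "arguments": {"deltas": [[[0,0,0.002,0,0,0],[0,0,0.004,0,0,0],[0,0,0.004,0,0,0],[0,0,0.004,0,0,0]]]}}

```text
time: 3.12
tool_pos: [457.3, 58.0, 85.5]
eef_rot: [0.707, 0.707, 0.0, 0.0]
contact_force: [0.3, 1.0, 0.0]
finger_gap: -0.4
grasp_force: 0.5
```

>>> {"name": "step_arm", "arguments": {"deltas": [[[0,0,0.001,0,0,0],[0,0,0.002,0,0,0],[0,0,0.002,0,0,0],[0,0,0.002,0,0,0]]]}}

```text
time: 3.62
tool_pos: [456.9, 58.0, 83.3]
eef_rot: [0.707, 0.707, -0.0, -0.0]
contact_force: [0.3, -0.2, 1.4]
finger_gap: 0.2
grasp_force: 0.5
```

>>> {"name": "step_arm", "arguments": {"deltas": [[[0,0,0.001,0,0,0],[0,0,0.001,0,0,0],[0,0,0.001,0,0,0],[0,0,0.001,0,0,0]]]}}

```text
time: 4.12
tool_pos: [457.0, 58.0, 82.3]
eef_rot: [0.707, 0.707, -0.0, -0.0]
contact_force: [0.6, 0.5, 1.6]
finger_gap: -0.2
grasp_force: 0.5
```

>>> {"name": "step_arm", "arguments": {"deltas": [[[0,0,0.0006,0,0,0],[0,0,0.0006,0,0,0],[0,0,0.0006,0,0,0]]]}}

```text
time: 4.5
tool_pos: [457.0, 58.0, 81.7]
eef_rot: [0.707, 0.707, -0.0, 0.0]
contact_force: [0.6, -0.2, 1.5]
finger_gap: 0.1
grasp_force: 0.6
```

>>> {"name": "step_arm", "arguments": {"deltas": [[[0,0,0.0006,0,0,0],[0,0,0.0006,0,0,0],[0,0,0.0006,0,0,0]]]}}

```text
time: 4.88
tool_pos: [457.0, 58.0, 81.1]
eef_rot: [0.707, 0.707, 0.0, -0.0]
contact_force: [0.7, -0.6, 0.9]
finger_gap: -0.1
grasp_force: 0.6
```

>>> {"name": "step_arm", "arguments": {"deltas": [[[0,0,0.0006,0,0,0],[0,0,0.0006,0,0,0],[0,0,0.0006,0,0,0]]]}}

```text
time: 5.25
tool_pos: [457.0, 58.0, 80.5]
eef_rot: [0.707, 0.707, 0.0, -0.0]
contact_force: [0.9, -0.6, 0.4]
finger_gap: 0.0
grasp_force: 0.6
```

>>> {"name": "step_arm", "arguments": {"deltas": [[[0,0,0.0006,0,0,0],[0,0,0.0006,0,0,0],[0,0,0.0006,0,0,0]]]}}

```text
time: 5.62
tool_pos: [457.0, 57.9, 80.0]
eef_rot: [0.707, 0.707, -0.0, 0.0]
contact_force: [0.2, -2.0, 3.9]
finger_gap: -0.3
grasp_force: 1.6
```

>>> {"name": "step_arm", "arguments": {"deltas": [[[0,0,0.0003,0,0,0],[0,0,0.0003,0,0,0],[0,0,0.0003,0,0,0]]]}}

```text
time: 6.0
tool_pos: [457.0, 57.9, 79.8]
eef_rot: [0.707, 0.707, -0.0, 0.0]
contact_force: [-0.1, -0.4, 5.4]
finger_gap: 0.1
grasp_force: 2.6
```

The overhang is met at about z 80.3. I back off about 1 mm into the window and start drawing outward along the arc.

>>> {"name": "step_arm", "arguments": {"deltas": [[[0,0,-0.0012,0,0,0],[0,0,-0.0012,0,0,0],[0,0,-0.0012,0,0,0]]]}}

```text
time: 6.38
tool_pos: [457.0, 58.1, 80.7]
eef_rot: [0.707, 0.707, 0.0, -0.0]
contact_force: [1.1, -0.9, 0.7]
finger_gap: -0.1
grasp_force: 0.6
```

>>> {"name": "step_arm", "arguments": {"deltas": [[[0.001,0.0004,0,0,0,0],[0.002,0.0008,0,0,0,0],[0.003,0.0012,0,0,0,0],[0.004,0.0016,0,0,0,0],[0.004,0.0016,0,0,0,0]]]}}

```text
time: 7.0
tool_pos: [458.5, 62.2, 80.8]
eef_rot: [0.707, 0.707, 0.0, -0.0]
contact_force: [0.6, -0.6, 0.6]
finger_gap: -0.0
grasp_force: 0.5
```

>>> {"name": "step_arm", "arguments": {"deltas": [[[0.001,0.0004,0,0,0,0],[0.002,0.0008,0,0,0,0],[0.003,0.0012,0,0,0,0],[0.003,0.0012,0,0,0,0]]]}}

```text
time: 7.5
tool_pos: [459.8, 65.1, 80.8]
eef_rot: [0.707, 0.707, 0.0, -0.0]
contact_force: [0.8, -0.2, 1.2]
finger_gap: -0.0
grasp_force: 0.5
```

Run:
```python
from h import *
import cv2
s=arm.observe();print(s["tool_pos"],s["contact_force"])
a=arm.grab_frame("scene")[205:265,255:335]
cv2.imwrite("pics/c3.png",cv2.resize(a,None,fx=9,fy=9,interpolation=cv2.INTER_CUBIC))
```

```text
[459.8212282   65.14464286  80.79904038] [ 0.76478864 -0.1979732   1.19762903]
```

View pics/c3.png

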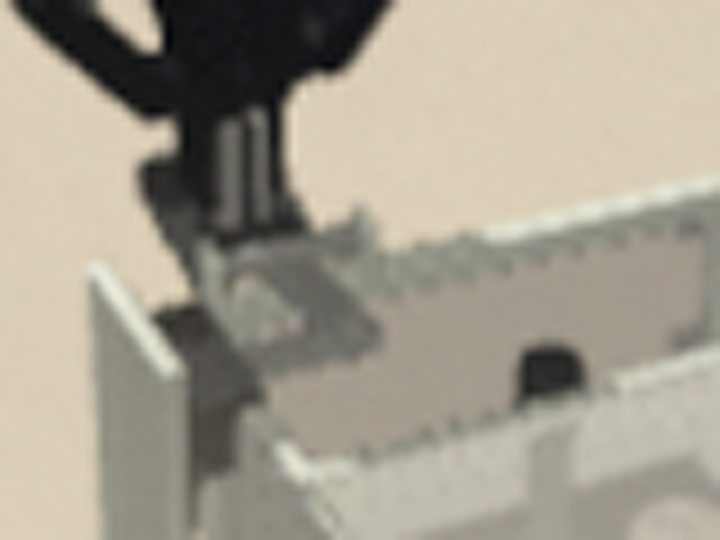

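The fingertip at (245,225) is on the pad, the bar is raised beside the catch, and the forces are low. It's unclear whether the gate has moved yet, so I continue in small steps.

>>> {"name": "step_arm", "arguments": {"deltas": [[[0.001,0.0004,0,0,0,0],[0.002,0.0008,0,0,0,0],[0.003,0.0012,0,0,0,0],[0.003,0.0012,0,0,0,0]]]}}

```text
time: 8.05
tool_pos: [461.2, 68.1, 80.8]
eef_rot: [0.707, 0.707, 0.0, 0.0]
contact_force: [-0.2, 0.1, 1.3]
finger_gap: -0.1
grasp_force: 0.5
```

>>> {"name": "step_arm", "arguments": {"deltas": [[[0.001,0.0004,0,0,0,0],[0.002,0.0008,0,0,0,0],[0.003,0.0012,0,0,0,0],[0.003,0.0012,0,0,0,0]]]}}

```text
time: 8.55
tool_pos: [462.3, 71.1, 80.8]
eef_rot: [0.707, 0.707, 0.0, 0.0]
contact_force: [0.5, -0.1, 1.7]
finger_gap: -0.2
grasp_force: 0.6
```

>>> {"name": "step_arm", "arguments": {"deltas": [[[0.001,0.0004,0,0,0,0],[0.002,0.0008,0,0,0,0],[0.003,0.0012,0,0,0,0],[0.003,0.0012,0,0,0,0]]]}}

```text
time: 9.05
tool_pos: [463.4, 74.1, 80.8]
eef_rot: [0.707, 0.707, 0.0, -0.0]
contact_force: [0.8, -0.5, 1.6]
finger_gap: -0.0
grasp_force: 0.6
```

Sixteen millimetres is well beyond the slack, so the gate is moving freely. I continue the arc past 0.22 rad.

>>> {"name": "step_arm", "arguments": {"deltas": [[[0.004,0.0022,0,0,0,0],[0.008,0.0047,0,0,0,0],[0.012,0.0071,0,0,0,0],[0.016,0.0097,0,0,0,0],[0.02,0.0123,0,0,0,0],[0.0225,0.014,0,0,0,0],[0.0225,0.014,0,0,0,0]]]}}

```text
time: 9.93
tool_pos: [477.7, 96.7, 80.8]
eef_rot: [0.707, 0.707, 0.0, 0.0]
contact_force: [0.0, -1.0, 1.3]
finger_gap: -0.3
grasp_force: 0.5
```

Run:
```python
from h import *
import cv2
a=arm.grab_frame("scene")[185:285,245:385]
cv2.imwrite("pics/c4.png",cv2.resize(a,None,fx=5,fy=5,interpolation=cv2.INTER_CUBIC))
```

```text
(no output)
```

View pics/c4.png

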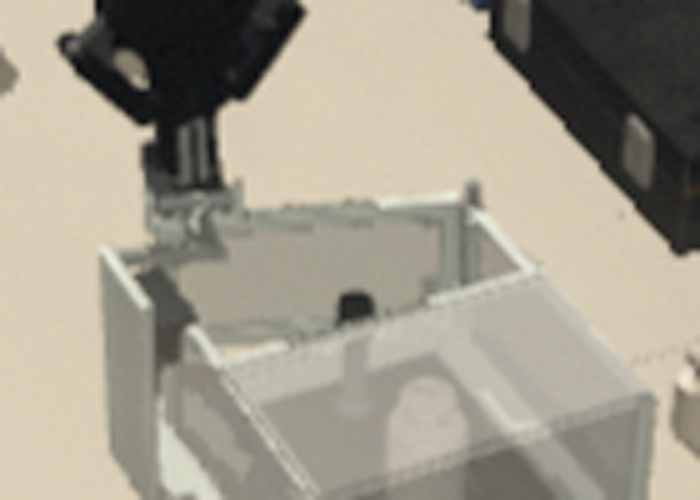

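The picture shows the gate swung out, with its free end at about (180,220), clear of the keeper at (130,270). I drag it on along the arc.

>>> {"name": "step_arm", "arguments": {"deltas": [[[0.0113,0.0093,0,0,0,0],[0.0216,0.0197,0,0,0,0],[0.0308,0.0311,0,0,0,0],[0.0388,0.0433,0,0,0,0],[0.0456,0.0563,0,0,0,0],[0.051,0.0698,0,0,0,0],[0.0551,0.0839,0,0,0,0],[0.0551,0.0839,0,0,0,0]]]}}

```text
time: 10.98
tool_pos: [562.7, 152.2, 80.8]
eef_rot: [0.707, 0.707, 0.001, -0.0]
contact_force: [-0.5, -0.2, 1.8]
finger_gap: 0.3
grasp_force: 0.5
```

>>> {"name": "step_arm", "arguments": {"deltas": [[[0.0026,0.0144,0,0,0,0],[0.0038,0.029,0,0,0,0],[0.0035,0.0436,0,0,0,0],[0.0018,0.0581,0,0,0,0],[-0.0014,0.0724,0,0,0,0],[-0.006,0.0862,0,0,0,0],[-0.0118,0.099,0,0,0,0],[-0.0118,0.099,0,0,0,0]]]}}

```text
time: 11.98
tool_pos: [661.6, 139.3, 80.8]
eef_rot: [0.707, 0.707, 0.0, 0.0]
contact_force: [1.0, 0.3, 1.1]
finger_gap: -0.1
grasp_force: 0.5
```

Run:
```python
from h import *
import cv2
a=arm.grab_frame("scene")[145:305,235:435]
cv2.imwrite("pics/c5.png",cv2.resize(a,None,fx=3.5,fy=3.5,interpolation=cv2.INTER_CUBIC))
```

```text
(no output)
```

View pics/c5.png

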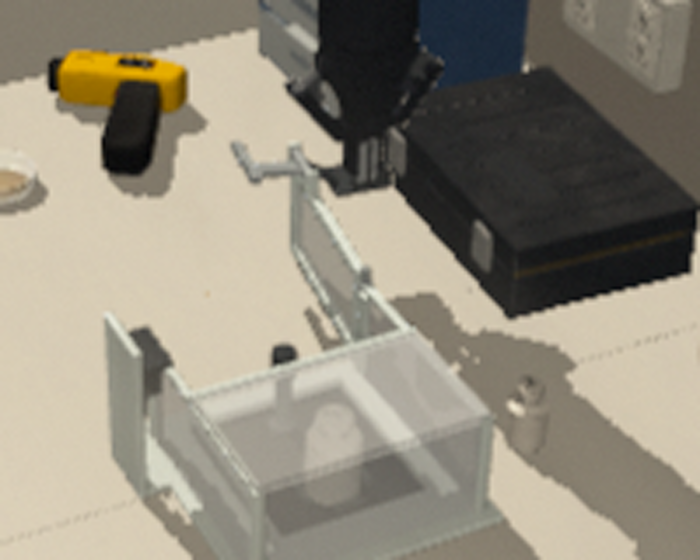

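The gate stands wide open: free end at crop (297,150), hinge post at (365,272), finger on the pad at (365,180). I'll check the angle numerically.

Run:
```python
from h import *
t=[508.4,-74.07,-1.5912]
for z in (88,92):
    A=atz("scene",(297/3.5+234.6,152/3.5+144.6),z);H=atz("scene",(365/3.5+234.6,272/3.5+144.6),z)
    for B in(H,g2w(t,(-85,85,z))):
        d=A-B;print(A.round(),B.round(),np.hypot(*d[:2]),"theta",np.arctan2(d[0],d[1])+np.pi/2-0.02)
```

```text
[627. 178.  88.] [598.  12.  88.] 168.84616185391315 theta 1.7241758222934152
[627. 178.  88.] [595.   9.  88.] 172.244211129544 theta 1.7374525911014143
[624. 173.  92.] [595.   7.  92.] 168.0066607929409 theta 1.7241758222934154
[624. 173.  92.] [595.   9.  92.] 166.0346396176322 theta 1.7263081994762133
```

The gate is at about 1.72 rad. I lift off and go above the knob.

>>> {"name": "step_arm", "arguments": {"deltas": [[[0,0,-0.02,0,0,0],[0,0,-0.06,0,0,0],[0,0,-0.08,0,0,0],[0,0,-0.08,0,0,0]]]}}

```text
time: 12.52
tool_pos: [661.2, 140.4, 162.7]
eef_rot: [0.707, 0.707, 0.002, 0.001]
contact_force: [-0.5, 0.5, -0.3]
finger_gap: 0.1
grasp_force: 0.0
```

>>> {"name": "step_arm", "arguments": {"deltas": [[[-0.034,-0.03,0,0,0,0],[-0.068,-0.06,0,0,0,0],[-0.102,-0.09,0,0,0,0],[-0.136,-0.12,0,0,0,0],[-0.1695,-0.1515,0,0,0,0],[-0.1695,-0.1515,0,0,0,0],[-0.1695,-0.1515,0,0,0,0]]], "hand": 0.055, "newtons": 30}}

```text
time: 13.4
tool_pos: [508.7, -29.4, 160.1]
eef_rot: [0.707, 0.707, 0.0, -0.0]
contact_force: [0.7, -0.4, 0.3]
finger_gap: 55.1
grasp_force: 0.0
```

Run:
```python
from h import *
import cv2
s=arm.observe();print(s["tool_pos"],s["contact_force"],s["finger_gap"])
a=arm.grab_frame("scene")[145:305,235:435]
cv2.imwrite("pics/c6.png",cv2.resize(a,None,fx=3.5,fy=3.5,interpolation=cv2.INTER_CUBIC))
```

```text
[508.69188486 -29.36364781 160.14431896] [ 0.71176816 -0.43398115  0.26705018] 55.098563834803294
```

View pics/c6.png

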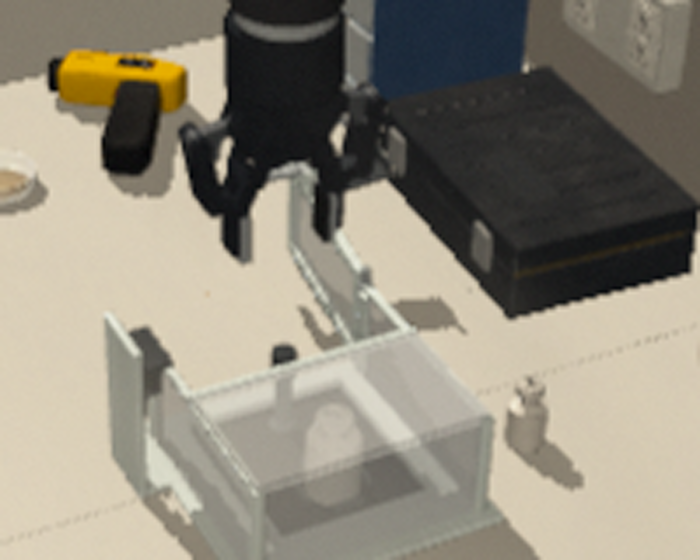

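The fingers straddle the knob line: tips at (240,250) and (325,230), knob at (285,355), with the gate still open. I descend and grip.

>>> {"name": "step_arm", "arguments": {"deltas": [[[0,0.001,0.04,0,0,0],[0,0.001,0.07,0,0,0],[0,0.001,0.09,0,0,0],[0,0.001,0.107,0,0,0],[0,0.001,0.107,0,0,0],[0,0.001,0.107,0,0,0]]]}}

```text
time: 14.2
tool_pos: [510.5, -29.2, 54.1]
eef_rot: [0.707, 0.707, 0.0, 0.0]
contact_force: [0.2, -0.2, 0.4]
finger_gap: 55.2
grasp_force: 0.0
```

>>> {"name": "step_arm", "arguments": {"deltas": [[[0,0,0,0,0,0],[0,0,0,0,0,0],[0,0,0,0,0,0],[0,0,0,0,0,0],[0,0,0,0,0,0]]], "hand": 0.01, "newtons": 30}}

```text
time: 14.82
tool_pos: [511.3, -29.6, 54.6]
eef_rot: [0.707, 0.707, 0.001, 0.001]
contact_force: [4.9, 1.1, 3.4]
finger_gap: 16.9
grasp_force: 29.9
```

>>> {"name": "step_arm", "arguments": {"deltas": [[[0.002,0.0005,0,0,0,0],[0.005,0.0007,0,0,0,0],[0.009,0.0009,0,0,0,0],[0.013,0.001,0,0,0,0],[0.017,0.001,0,0,0,0],[0.021,0.0011,0,0,0,0],[0.025,0.0012,0,0,0,0],[0.029,0.0013,0,0,0,0],[0.033,0.0014,0,0,0,0],[0.037,0.0014,0,0,0,0],[0.039,0.0015,0,0,0,0],[0.04,0.0015,0,0,0,0]]]}}

```text
time: 16.32
tool_pos: [511.3, 10.0, 54.6]
eef_rot: [0.707, 0.707, -0.0, 0.0]
contact_force: [-0.4, -1.0, 9.7]
finger_gap: 17.1
grasp_force: 30.5
```

>>> {"name": "step_arm", "arguments": {"deltas": [[[0.002,0.0,-0.0004,0,0,0],[0.005,0.0001,-0.0007,0,0,0],[0.009,0.0002,-0.0007,0,0,0],[0.013,0.0003,-0.0007,0,0,0],[0.017,0.0003,-0.0007,0,0,0],[0.021,0.0004,-0.0007,0,0,0],[0.025,0.0005,-0.0007,0,0,0],[0.029,0.0006,-0.0007,0,0,0],[0.033,0.0007,-0.0007,0,0,0],[0.037,0.0007,-0.0007,0,0,0],[0.041,0.0008,-0.0007,0,0,0],[0.044,0.0009,-0.0007,0,0,0]]]}}

```text
time: 17.82
tool_pos: [511.2, 54.4, 54.6]
eef_rot: [0.707, 0.707, -0.001, -0.0]
contact_force: [-1.6, -1.5, 9.1]
finger_gap: 16.9
grasp_force: 30.4
```

>>> {"name": "step_arm", "arguments": {"deltas": [[[0.002,0,0,0,0,0],[0.004,0,0,0,0,0],[0.005,0,0,0,0,0],[0.006,0,0,0,0,0],[0.006,0,0,0,0,0]]]}}

```text
time: 18.45
tool_pos: [511.2, 60.4, 54.6]
eef_rot: [0.707, 0.707, -0.001, -0.0]
contact_force: [-1.5, -1.0, 9.6]
finger_gap: 16.9
grasp_force: 30.4
```

Moved 90.0 mm and not yet at a hard stop, so I continue gently until the stop is felt.

>>> {"name": "step_arm", "arguments": {"deltas": [[[0.001,0,0,0,0,0],[0.0015,0,0,0,0,0],[0.0015,0,0,0,0,0]]]}}

```text
time: 18.82
tool_pos: [511.2, 60.4, 54.6]
eef_rot: [0.707, 0.707, -0.002, 0.001]
contact_force: [-0.5, -5.3, 10.1]
finger_gap: 16.8
grasp_force: 30.4
```

The stop is felt. I relax, release, lift away and look.

>>> {"name": "step_arm", "arguments": {"deltas": [[[-0.0005,0,0,0,0,0],[-0.0005,0,0,0,0,0],[-0.0005,0,0,0,0,0],[-0.0005,0,0,0,0,0],[-0.0005,0,0,0,0,0]]], "hand": 0.055}}

```text
time: 19.45
tool_pos: [512.1, 61.4, 54.4]
eef_rot: [0.707, 0.707, -0.0, -0.0]
contact_force: [-0.1, 0.8, 1.0]
finger_gap: 55.0
grasp_force: 0.0
```

>>> {"name": "step_arm", "arguments": {"deltas": [[[0,0,-0.03,0,0,0],[0,0,-0.08,0,0,0],[0,0,-0.13,0,0,0],[0,0,-0.18,0,0,0],[0.06,0,-0.18,0,0,0],[0.12,0,-0.18,0,0,0],[0.18,0,-0.18,0,0,0],[0.24,0,-0.18,0,0,0],[0.24,0,-0.18,0,0,0],[0.24,0,-0.18,0,0,0]]]}}

```text
time: 20.7
tool_pos: [511.8, 301.1, 234.1]
eef_rot: [0.707, 0.707, -0.001, 0.0]
contact_force: [-0.1, -1.0, 0.2]
finger_gap: 54.9
grasp_force: 0.0
```

Run:
```python
from h import *
import cv2
a=arm.grab_frame("scene")[160:300,245:395];b=arm.grab_frame("top")[170:330,260:420]
f=lambda i:cv2.resize(i,(400,390),interpolation=cv2.INTER_CUBIC)
cv2.imwrite("pics/c7.png",np.hstack([f(a),f(b)]))
for g in((-45,0,77),(-135,0,77),(-60,0,78)): 
    P=g2w([508.4,-74.07,-1.5912],g); u=proj("scene",P);v=proj("top",P);print(g,(u-[245,160])*[400/150,390/140],(v-[260,170])*[2.5,2.44]+[400,0])
```

```text
(-45, 0, 77) [184.88681899 234.23437611] [634.98548912 239.71401169]
(-135, 0, 77) [144.50799189 179.05644658] [545.05207488 222.83614578]
(-60, 0, 78) [177.89436289 223.74654048] [620.01727682 236.73891666]
```

View pics/c7.png

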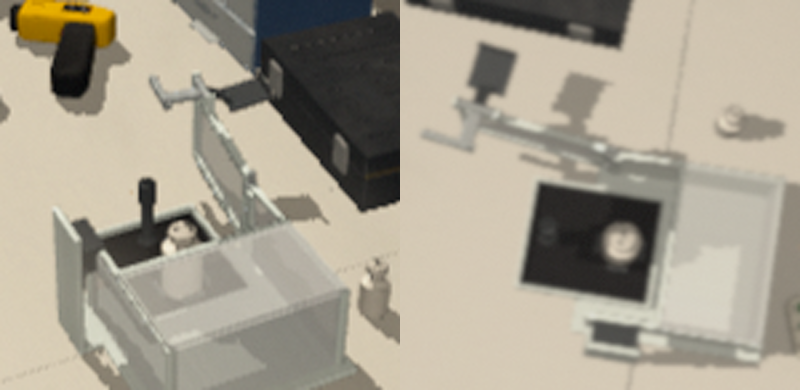

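The knob is at (147,180) in the scene half and (546,230) in the top half, as predicted for fully drawn. The weight stands upright in its seat at (622,242), and the gate is open past a right angle.

```bash
python3 -c "
from workcell import arm
print(arm.job_done())"
```

```text
the job is handed in; nothing more can be done
None
```

The job is handed in: the latch was raised without forcing (about 5 N at most felt at the lever), the gate stands open at about 1.7 rad, and the carrier is fully out at its stop with the large weight upright in its seat.

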